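# Bring out the card and hold the stamp ready over its frame

## Task

Pull the red knob of the card station towards you until the sprung carriage is fully out at its stop, so that the card is uncovered, and let it stay out. Then take the rubber stamp that stands on the other side of the bottle rack by its handle, lift it over the rack of bottles above their tops, and hold it upright over the card, centred in the printed black frame and square with it (either way round), about 1 cm above the paper. The stamp must never touch the card or the station and the bottles and rack must be left undisturbed; finish while still gripping the stamp, holding it still in the air.

Things in the scene. Friction and masses are not known exactly. Their poses are not given: they have to be found in the camera images.
- station: Fixed card station, left or right of the rack: grey base 195x120x10 mm (own x -20 to +175) with a blue-topped hood (own x +35 to +173, 120 wide, top 50 mm above the table). Origin: on the table, under where the printed frame's centre is when the carriage is fully out. Own +x points away from the robot, into the hood.
- carriage (a joint): How far the carriage is pulled out, m: 0 = fully in (card under the hood), 0.070 = fully out at its stop. Slides along the station's own -x. A light spring draws it in (1 N when in, 2.8 N when out); a 4 N friction brake holds it wherever it is let go. Pulling takes 5 to 7 N.
- carriage_knob (a point): Grip point of the upright red knob at the carriage's front: round post, 18 mm diameter, top 12 mm above this point (52 mm above the table); the carriage plate (88 mm wide) is 22 mm below it. Grip from above, across the station's y. When in, it is 30 mm in front of the hood's edge. Moves with the carriage; axes as the station's.
- card_frame (a point): Centre of the black printed frame on the white card on the carriage, at the paper's surface (20 mm above the table); moves with the carriage, 65 mm behind the knob. The frame is 44 mm along its own x and 60 mm along its own y; the card is 58 x 74 mm. Axes parallel to the station's.
- stamp: Wooden hand stamp, 75 mm high, standing on the other side of the rack from the station (not the like one at the back, by the pen pot). Origin: centre of the underside; z up the handle. Block 28 mm along own x, 44 along own y, 17 high; above it a round turned handle up to 26 mm in diameter, gripped well with the TCP about 55 mm above the underside. 35 to 70 g.
- rack: Grey open bottle rack fixed to the table, 225 mm along its own x (roughly away from the robot), 80 mm along y, 30 mm high, with three cells in a row, holding three brown bottles whose highest top is 145 mm above the table. Origin at the centre of its underside. Stands between the stamp and the station.
- bottle_a: Brown bottle with black cap, 46 mm diameter, 105 mm high, in the rack's cell nearest the robot; origin at the centre of its underside (5 mm above the table).
- bottle_b: Larger brown bottle with white cap, 62 mm diameter, 140 mm high, in the rack's middle cell; origin at the centre of its underside (5 mm above the table).
- bottle_c: Brown bottle with white cap, 46 mm diameter, 105 mm high, in the rack's farthest cell; origin at the centre of its underside (5 mm above the table).
Things that resemble listed ones, but are neither listed nor needed, are in the scene too. Of the things that look like the rack, the larger one is meant.

How it is judged:
By the outcome, as a careful person would: the job done as asked, in the order asked, and still so for the second after the job is handed in, while the arm keeps its last pose, push and grip.
It also fails if it takes over 64 s, if anything falls off the work surface, if the arm or the gripper's body presses on something with over 40 N, if the wrist force passes 120 N, or if a joint passes its speed limit or range.

## Robot

A 6-joint arm with a two-finger parallel gripper is mounted at the origin on a cart in front of the work surface, level with it; the furniture and walls round the work are solid. World frame = base frame: x ahead of the robot, y to its left, z up, the work surface at z = 0. Lengths are in m, angles in rad, forces in N, time in s.
With the tool pointing down it reaches from about 0.35 to 0.85 m from the base axis. Payload 8.1 kg.
Tool frame: the origin (TCP) lies between the finger pads, 19 mm behind the fingertips; this is the grasp point; z points along the fingers, y is the line along which they close (so a half turn about z gives the same grasp; the last joint's range is limited). The gripper opens to 93 mm and grips with 3 to 60 N. Pads are 15 mm wide; open, the fingers measure 128 mm over their backs; the gripper's body (75 mm by 188 mm) begins 65 mm behind the grasp point.
Start: joints at [-1.381, 0.13, 1.488, -0, 1.523, -0.085], TCP at [0.163, -0.577, 0.237] pointing down, gripper open.
Joint ranges: [-2.96, 2.96], [-0.89, 2.26], [0.02, 2.5], [-1.34, 4.48], [0, 2.73], [-2.66, 2.66]. Speed limits (rad/s): [2.39, 2.39, 2.79, 3.14, 3.14, 3.14].

## Interface

Orientations are given as a rotation vector (axis times angle).
In Python, from plant import robot gives the robot as it stands.
- The arm moves only by the tool play_rows, never from a script. Its argument "deltas" is one flat list of numbers, 5 for each row, row after row: the shift along the tool's x, y, z in mm, then the turn about the tool's z in degrees, then the finger opening in mm, from 0 to 93. A call has 1 to 10 rows; each row shifts and turns the commanded pose from where the row before left it, along the tool's axes as they then stand; what a row does not reach is not made up. A row lasts 1/12 s, in which the tool goes at most 41.7 mm and 7.16 degrees, less where a joint would pass 70% of its speed; a pose out of reach is approached as far as the arm can. A call with a gripper value outside its range is refused whole. The fingers move at their own pace and stop on an object; "newtons" is the grip in N (left out, the last holds). Time passes only in rows, so rows that do not move let the fingers close. It gives the time, the measured TCP pose, the force, the opening and the grip force at its end, in the units of the state.
- robot.read_state(): the state, without advancing time (a new reading comes with each control period).
- robot.read_camera(name): name is "side" or "top" or "wrist"; returns a dict with "pixels" (384x512x3 uint8, blue, green, red), "mtx" (3x3 intrinsics, pixels), "eye" and "rotation" of the camera in the world. Camera axes: x right, y up, looking along -z (the intrinsics and any distortion apply to the point x, -y, -z); pixel columns grow to the right and rows downward; lengths in m; the calibration is good to about 2 mm. A picture is of the moment at which its call begins. There is no depth.
- robot.close_job(): hands the job in; it is judged then, once.
The state is a dict: "t": time; "q": joint angles; "dq": joint speeds; "joint_torque": joint torques, N m; "tool_pos": TCP position; "orientation": TCP orientation; "force": force on the tool from outside, world axes, zero at the start; "wrist_torque": the same for the moment, N m; "opening": finger opening in m; "gripper_force": force on a finger pad.
Only numpy, scipy, OpenCV 4.12 (cv2) and the standard library are available. Lean on these libraries where they do the work, as an engineer would, in place of code of your own. Each camera call takes 0.05 s, during which the arm holds its last target. There are 200 camera calls.

## Working session

There is one attempt and no reset: what is moved stays moved. The work goes in short steps, Python scripts to look and compute and a tool call to move; the robot and the scene stay as the last step left them, time stands still between calls to the robot, and variables do not carry over. Pictures are saved under pics/ and viewed, at most 11 in all, crops included, and the job is handed in when it is done.

Besides the shell and the picture viewer there is one more tool, called in YAML: its name, and indented under it one key for each argument. play_rows: Moves the arm, as the interface text tells. Its arguments: {"type":"object","properties":{"deltas":{"type":"array"},"newtons":{"type":"number"}},"required":["deltas"]}

```bash
mkdir -p pics
cat > h.py <<'E'
import numpy as np, cv2
from plant import robot
from scipy.spatial.transform import Rotation as R
def rot(c):
    r=np.array(c["rotation"]); return r if r.shape==(3,3) else R.from_rotvec(r).as_matrix()
def ray(c,u,v):
    d=np.linalg.inv(c["mtx"])@[u,v,1.]; d=rot(c)@[d[0],-d[1],-d[2]]
    return np.array(c["eye"]),d/np.linalg.norm(d)
def plane(c,u,v,z):
    e,d=ray(c,u,v); return e+d*(z-e[2])/d[2]
def two(a,b):
    (e,d),(f,g)=a,b
    s=np.linalg.lstsq(np.c_[d,-g],f-e,rcond=None)[0]
    p,q=e+d*s[0],f+g*s[1]; return (p+q)/2,np.linalg.norm(p-q)
def proj(c,p):
    x=rot(c).T@(np.array(p)-c["eye"]); x=c["mtx"]@[x[0],-x[1],-x[2]]; return x[:2]/x[2]
E
python3 - <<'E'
from h import *
import pickle
C={n:robot.read_camera(n) for n in("side","top","wrist")}
pickle.dump(C,open("c0.pkl","wb"))
for n,c in C.items(): print(n,c["eye"],c["rotation"],c["mtx"],[k for k in c])
cv2.imwrite("pics/a.png",np.hstack([C["top"]["pixels"],C["side"]["pixels"]])[:, :, :][:, :1024])
cv2.imwrite("pics/top.png",cv2.resize(C["top"]["pixels"],(800,600)));cv2.imwrite("pics/side.png",cv2.resize(C["side"]["pixels"],(800,600)))
s=robot.read_state();print(s)
E
```

```text
side [ 0.42011162 -1.19207356  0.54553979] [ 1.19211078 -0.04410907 -0.1052809 ] [[497.07390297   0.         246.6886572 ]
 [  0.         497.07390297 182.77939044]
 [  0.           0.           1.        ]] ['pixels', 'mtx', 'eye', 'rotation']
top [ 0.4782756  -0.00702839  0.97600949] [ 0.06098131 -0.06895385 -1.55763384] [[433.97296907   0.         253.55119663]
 [  0.         433.97296907 195.77898267]
 [  0.           0.           1.        ]] ['pixels', 'mtx', 'eye', 'rotation']
wrist [ 0.23321142 -0.55776594  0.38412581] [-0.2260299   0.17234293 -1.28702765] [[340.17547741   0.         255.93092581]
 [  0.         340.17547741 187.73652657]
 [  0.           0.           1.        ]] ['pixels', 'mtx', 'eye', 'rotation']
{'t': 0.15, 'q': array([-1.38139774e+00,  1.30995693e-01,  1.48903810e+00, -3.65262684e-06,
        1.52297492e+00, -8.54219308e-02]), 'dq': array([ 0.00091158, -0.00281939, -0.00302696,  0.0012612 ,  0.00089988,
       -0.00096429]), 'joint_torque': array([ 1.14125211e-03, -5.60477579e+01, -4.92332840e+01,  7.69542879e-02,
        3.05951724e-02, -1.18056473e-04]), 'tool_pos': array([ 0.16275498, -0.57707995,  0.23661868]), 'orientation': array([-3.11057951e+00, -4.30136453e-01,  1.21255495e-04]), 'force': array([-0.20021981,  0.4069701 , -0.55312185]), 'wrist_torque': array([-0.02523267, -0.0401051 , -0.00199523]), 'gripper_force': 0.0, 'opening': 0.09311326390887674}
```

View pics/top.png

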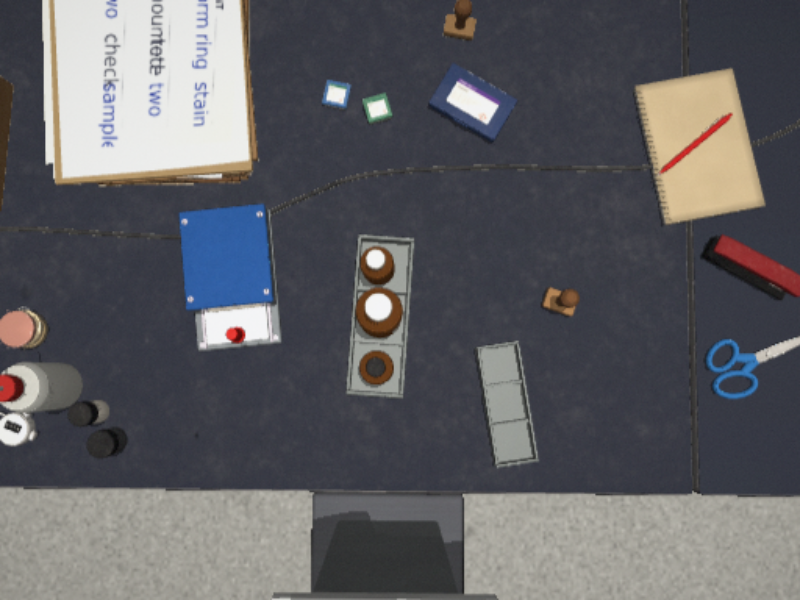

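View pics/side.png

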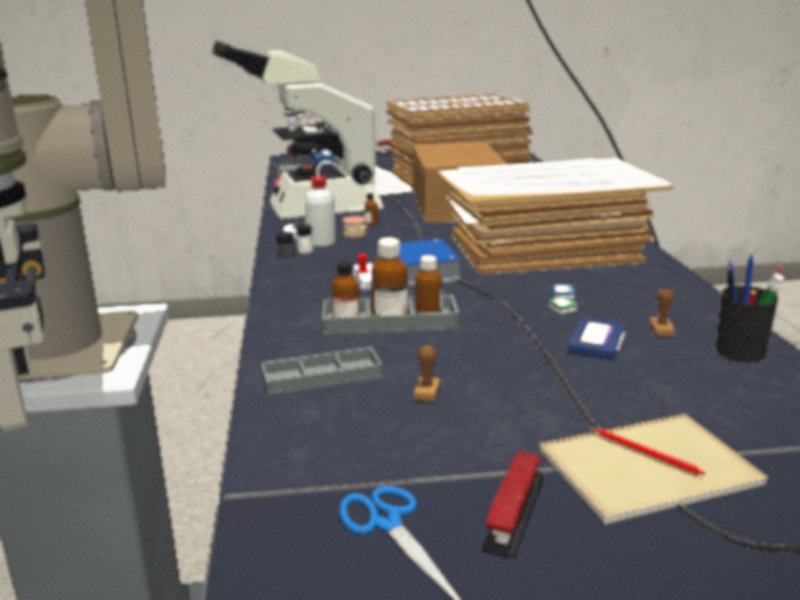

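The top view (800 px scale) shows the station hood at (226,257) with its red knob at (235,335). The big rack with bottles is at (380,315). The side view shows the stamp at (427,372), the knob at (363,265), and the like stamp by the pen pot at (664,312).

What could be mistaken for each target:
- **Stamp:** top (560,300) is the one wanted. The one at (460,20) is the like stamp by the pen pot.
- **Knob:** top (235,335) is the one wanted. The red bottle cap (8,388), stapler (750,265) and pencil (695,143) are not.
- **Rack:** the large one at (380,315) is meant, not the small empty one at (508,405).

```bash
cat > m.py <<'E'
from h import *
import pickle
def comps(c,lo,hi,amin=20,lo2=None,hi2=None):
    h=cv2.cvtColor(c["pixels"],cv2.COLOR_BGR2HSV); m=cv2.inRange(h,lo,hi)
    if lo2: m|=cv2.inRange(h,lo2,hi2)
    n,l,s,ce=cv2.connectedComponentsWithStats(m)
    return [(s[i].tolist(),ce[i].round(1).tolist(),(l==i).astype(np.uint8)) for i in range(1,n) if s[i][4]>=amin]
RED=((0,150,90),(6,255,255),15,(172,150,90),(180,255,255))
BRN=((6,90,50),(20,255,255),15)
E
python3 - <<'E'
from m import *
C=pickle.load(open("c0.pkl","rb"));T,S=C["top"],C["side"]
for n in("top","side"):
    for k,a in(("red",RED),("brn",BRN)):
        for s,ce,_ in comps(C[n],*a): print(n,k,s,ce)
b=max(comps(T,(100,120,60),(125,255,255)),key=lambda x:x[0][4])
(c,wh,an)=cv2.minAreaRect(cv2.findContours(b[2],0,1)[0][0]);bx=cv2.boxPoints((c,wh,an))
print("hood",[plane(T,u,v,.05).round(4).tolist() for u,v in bx])
t=T["pixels"][180:230,330:385];
o=cv2.resize(T["pixels"][170:215,335:385],(400,360),interpolation=2)
o2=cv2.resize(T["pixels"][185:230,120:185],(400,360),interpolation=2)
o3=cv2.resize(S["pixels"][215:260,255:305],(400,360),interpolation=2)[:,:400]
cv2.imwrite("pics/crop.png",np.vstack([np.hstack([o,o2]),np.hstack([o3,o3*0])])[:600])
E
```

```text
top red [423, 73, 46, 38, 193] [445.7, 90.8]
top red [457, 150, 55, 40, 696] [485.4, 168.4]
top red [145, 210, 12, 9, 75] [150.2, 213.7]
top red [0, 240, 10, 17, 140] [4.1, 247.8]
top brn [32, 0, 133, 119, 1619] [106.0, 85.8]
top brn [284, 0, 21, 26, 333] [294.4, 13.3]
top brn [0, 50, 8, 85, 392] [2.3, 81.6]
top brn [427, 85, 23, 20, 24] [438.3, 94.2]
top brn [231, 158, 21, 24, 255] [241.6, 170.7]
top brn [228, 184, 30, 32, 471] [242.4, 200.9]
top brn [347, 184, 24, 18, 305] [358.8, 192.1]
top brn [0, 199, 23, 23, 404] [10.2, 210.0]
top brn [230, 225, 22, 21, 255] [240.7, 235.1]
side red [199, 112, 9, 8, 46] [203.3, 115.5]
side red [229, 162, 6, 12, 53] [231.6, 167.1]
side red [480, 189, 4, 6, 15] [481.1, 191.3]
side red [381, 274, 69, 29, 276] [415.4, 288.6]
side red [311, 290, 35, 51, 894] [328.0, 315.1]
side brn [248, 65, 182, 110, 9675] [327.2, 124.7]
side brn [193, 105, 8, 4, 21] [196.2, 106.5]
side brn [234, 127, 8, 18, 88] [238.0, 134.8]
side brn [220, 139, 13, 5, 51] [226.2, 140.7]
side brn [221, 148, 12, 3, 23] [226.4, 149.1]
side brn [238, 165, 23, 36, 406] [248.4, 175.5]
side brn [13, 166, 14, 11, 71] [19.5, 170.6]
side brn [266, 173, 17, 27, 405] [273.4, 185.8]
side brn [213, 175, 17, 18, 247] [220.7, 183.7]
side brn [416, 185, 16, 30, 280] [424.1, 201.2]
side brn [481, 185, 4, 4, 15] [482.4, 186.6]
side brn [265, 221, 16, 36, 373] [272.8, 240.2]
side brn [380, 275, 72, 31, 237] [417.6, 289.8]
hood [[0.6835, 0.294, 0.05], [0.6963, 0.1734, 0.05], [0.5583, 0.1572, 0.05], [0.5459, 0.2764, 0.05]]
```

View pics/crop.png

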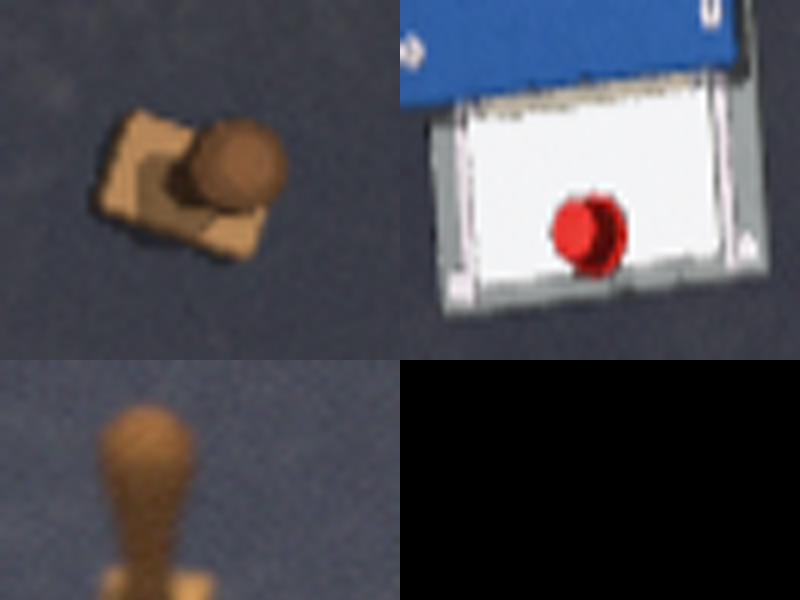

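The crop confirms the wooden stamp (ball handle centre at about (237,163), block corners (137,110), (100,210) and (245,260)) and the red post, with its top disc at (575,228).

Run:
```python
from m import *
C=pickle.load(open("c0.pkl","rb"));T,S=C["top"],C["side"]
print("knobtop",two(ray(T,148.4,213.5),ray(S,231.6,163)),plane(T,148.4,213.5,.052))
print("ball",two(ray(T,364.6,190.4),ray(S,273.4,226.3)))
k=[plane(T,335+x/8,170+y/8,.017)[:2] for x,y in((137,110),(100,210),(245,260))]
print("block",k,np.linalg.norm(k[0]-k[1]),np.linalg.norm(k[1]-k[2]),"centre",(k[0]+k[2])/2)
d=k[2]-k[1];print("long axis deg",np.degrees(np.arctan2(*d[::-1]))); d=k[0]-k[1];print("short deg",np.degrees(np.arctan2(*d[::-1])))
s=robot.read_state();print(R.from_rotvec(s["orientation"]).as_matrix().round(3))
```

```text
knobtop (array([0.51352268, 0.21213435, 0.05106459]), np.float64(0.0019427423773978668)) [0.51445652 0.21186362 0.052     ]
ball (array([ 0.5679591 , -0.24589238,  0.06350912]), np.float64(0.0009216627632457157))
block [array([ 0.58753557, -0.23046402]), array([ 0.55949241, -0.21999279]), array([ 0.54608206, -0.2601542 ])] 0.029934350965876662 0.0423411951965658 centre [ 0.56680881 -0.24530911]
long axis deg -108.46475422363135
short deg -20.47548321971086
[[ 0.962  0.271 -0.   ]
 [ 0.271 -0.962  0.001]
 [ 0.    -0.001 -1.   ]]
```

play_rows:
  deltas: [30, -16, 0, 0, 93, 34, -18, 0, 0, 93, 34, -18, 0, 0, 93, 34, -18, 0, 0, 93, 34, -18, 0, 0, 93, 34, -18, 0, 0, 93, 34, -18, 0, 0, 93, 34, -18, 0, 0, 93, 34, -18, 0, 0, 93, 34, -18, 0, 0, 93]

```text
t: 0.98
tool_pos: [0.4389, -0.3133, 0.2373]
orientation: [-3.112, -0.43, 0.0]
force: [0.2, -0.5, 0.1]
opening: 0.093
gripper_force: 0.0
```

play_rows:
  deltas: [20, -15, 0, 0, 93, 0, 0, 0, 0, 93, 0, 0, 0, 0, 93, 0, 0, 0, 0, 93]

```text
t: 1.32
tool_pos: [0.4527, -0.2954, 0.2372]
orientation: [3.112, 0.431, -0.001]
force: [-0.8, -0.1, -0.6]
opening: 0.0931
gripper_force: 0.0
```

Run:
```python
from m import *
W=robot.read_camera("wrist");pickle.dump(W,open("w1.pkl","wb"))
cv2.imwrite("pics/w1.png",cv2.resize(W["pixels"],(800,600)))
print(robot.read_state()["t"],W["eye"],proj(W,[.567,-.2455,.017]))
for s,ce,_ in comps(W,*BRN): print(s,ce)
```

```text
1.3667 [ 0.52320113 -0.27588751  0.38473442] [238.50359188  43.0997548 ]
[0, 8, 2, 13, 19] [0.3, 12.9]
[214, 16, 51, 51, 1478] [239.3, 40.1]
[21, 268, 46, 72, 1564] [38.7, 304.2]
[446, 268, 46, 72, 1502] [472.7, 303.5]
[224, 353, 288, 31, 6528] [376.2, 372.0]
```

View pics/w1.png

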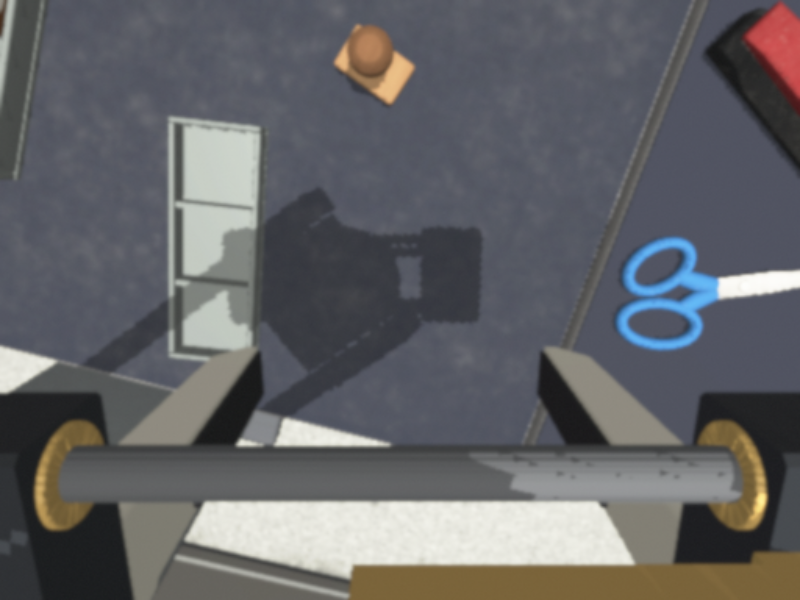

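The wrist view shows the stamp at about (372,65), with block corners at (335,65), (393,104) and (415,68). This agrees with the top-view estimate. I'll move on to the station next.

play_rows:
  deltas: [0, 0, 0, 4.6, 93, 0, 0, 0, 4.6, 93, 2, -38, 0, 0, 93, 2, -38, 0, 0, 93, 2, -38, 0, 0, 93, 2, -38, 0, 0, 93, 2, -38, 0, 0, 93, 2, -38, 0, 0, 93, 2, -38, 0, 0, 93, 2, -38, 0, 0, 93]

```text
t: 2.2
tool_pos: [0.4338, 0.0089, 0.2376]
orientation: [3.136, 0.175, 0.001]
force: [0.4, -0.9, -0.5]
opening: 0.0925
gripper_force: 0.0
```

play_rows:
  deltas: [2, -38, 0, 0, 93, 2, -38, 0, 0, 93, 2, -38, 0, 0, 93, 2, -38, 0, 0, 93, 2, -38, 0, 0, 93, 0, 0, 0, 0, 93, 0, 0, 0, 0, 93, 0, 0, 0, 0, 93]

```text
t: 2.87
tool_pos: [0.4229, 0.1975, 0.2373]
orientation: [3.136, 0.178, -0.0]
force: [0.0, -0.7, 0.2]
opening: 0.0931
gripper_force: 0.0
```

Run:
```python
from m import *
W=robot.read_camera("wrist");pickle.dump(W,open("w2.pkl","wb"))
cv2.imwrite("pics/w2.png",cv2.resize(W["pixels"],(800,600)))
T=pickle.load(open("c0.pkl","rb"))["top"]
print(robot.read_state()["t"],W["eye"],proj(W,[.5145,.212,.052]))
for s,ce,_ in comps(W,*RED): print(s,ce,plane(W,*ce,.045),two(ray(W,*ce),ray(T,149.3,213.7)))
b=max(comps(W,(100,120,60),(125,255,255)),key=lambda x:x[0][4])
print(b[0],cv2.minAreaRect(np.argwhere(b[2])[:,::-1].astype(np.float32)))
```

```text
2.9167 [0.49559907 0.20563859 0.38489935] [250.98133785  73.60204473]
[242, 64, 20, 22, 323] [251.2, 74.6] [0.51402666 0.2118282  0.045     ] (array([0.51423363, 0.21186081, 0.04376504]), np.float64(0.0002803279185309445))
[184, 0, 134, 29, 3512] ((250.5, 14.0), (28.0, 133.0), 90.0)
```

View pics/w2.png

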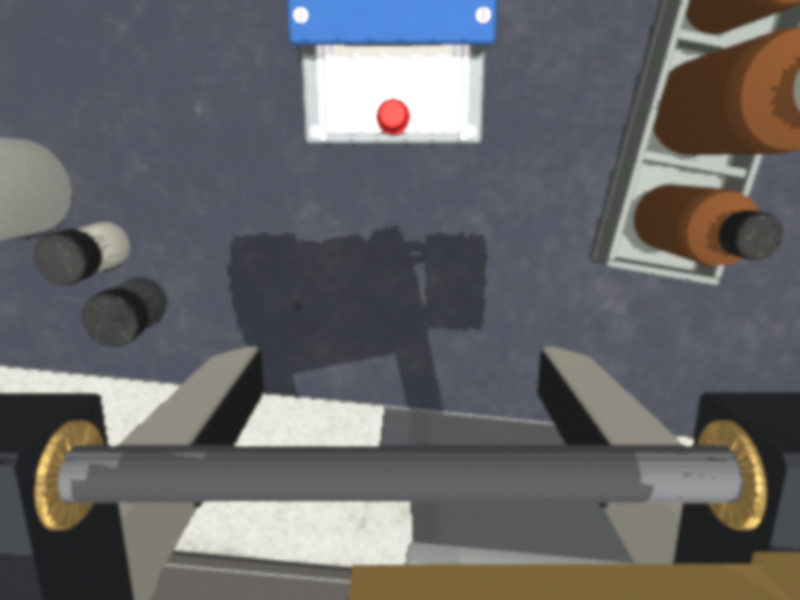

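The view is square with the hood. The knob is at (393,117) and triangulates to z=0.044 and (0.514, 0.212), which fits the description. Now I'll move over the knob and descend.

play_rows:
  deltas: [31, -1, 0, 0, 60, 31, -1, 0, 0, 60, 30, -2, 0, 0, 60, 0, 0, 30, 0, 60, 0, 0, 30, 0, 60, 0, 0, 30, 0, 60, 0, 0, 30, 0, 60, 0, 0, 30, 0, 60, 0, 0, 20, 0, 60, 0, 0, 0, 0, 60]

```text
t: 3.75
tool_pos: [0.5103, 0.2096, 0.0621]
orientation: [3.134, 0.174, -0.013]
force: [-1.3, -0.4, -0.2]
opening: 0.0604
gripper_force: 0.0
```

play_rows:
  deltas: [0, 0, 12, 0, 60, 0, 0, 12, 0, 60, 0, 0, 0, 0, 60]

```text
t: 4.0
tool_pos: [0.5133, 0.2122, 0.0422]
orientation: [3.136, 0.178, -0.002]
force: [0.1, 0.3, -0.8]
opening: 0.06
gripper_force: 0.0
```

play_rows:
  deltas: [0, 0, 0, 0, 10, 0, 0, 0, 0, 10, 0, 0, 0, 0, 10, 0, 0, 0, 0, 10, 0, 0, 0, 0, 10, 0, 0, 0, 0, 10, 0, 0, 0, 0, 10, 0, 0, 0, 0, 10]
  newtons: 25

```text
t: 4.67
tool_pos: [0.5138, 0.2126, 0.0437]
orientation: [3.136, 0.179, 0.0]
force: [-0.5, -3.8, 2.2]
opening: 0.0175
gripper_force: 25.0
```

play_rows:
  deltas: [-6, 0, 0, 0, 10, -7, 0, 0, 0, 10, -7, 0, 0, 0, 10, -7, 0, 0, 0, 10, -7, 0, 0, 0, 10, -7, 0, 0, 0, 10, -7, 0, 0, 0, 10, -7, 0, 0, 0, 10, -6, 0, 0, 0, 10, 0, 0, 0, 0, 10]

```text
t: 5.5
tool_pos: [0.453, 0.2056, 0.0437]
orientation: [3.136, 0.179, 0.002]
force: [2.1, -3.7, 0.7]
opening: 0.0174
gripper_force: 25.0
```

play_rows:
  deltas: [-2, 0, 0, 0, 10, -2, 0, 0, 0, 10, -2, 0, 0, 0, 10, -1, 0, 0, 0, 10, -1, 0, 0, 0, 10, -1, 0, 0, 0, 10, 0, 0, 0, 0, 10, 0, 0, 0, 0, 10]

```text
t: 6.17
tool_pos: [0.4496, 0.2052, 0.0444]
orientation: [-3.136, -0.178, -0.019]
force: [27.8, 0.0, -23.5]
opening: 0.0171
gripper_force: 25.0
```

Force rose to 28 N after 64.6 mm. The knob started about 6 mm out, so this is the stop. I'll relax and release.

play_rows:
  deltas: [2, 0, 0, 0, 10, 2, 0, 0, 0, 10, 0, 0, 0, 0, 10, 0, 0, 0, 0, 10]

```text
t: 6.5
tool_pos: [0.4503, 0.2053, 0.0442]
orientation: [3.136, 0.179, 0.007]
force: [8.9, -4.1, -3.0]
opening: 0.0173
gripper_force: 25.0
```

play_rows:
  deltas: [0, 0, 0, 0, 60, 0, 0, 0, 0, 60, 0, 0, 0, 0, 60, 0, 0, 0, 0, 60, 0, 0, 0, 0, 60, 0, 0, 0, 0, 60, 0, 0, 0, 0, 60]

```text
t: 7.08
tool_pos: [0.4479, 0.2056, 0.0434]
orientation: [-3.136, -0.18, 0.0]
force: [0.7, -0.1, -0.3]
opening: 0.0579
gripper_force: 0.0
```

play_rows:
  deltas: [0, 0, -15, 0, 60, 0, 0, -30, 0, 60, 0, 0, -38, 0, 60, 0, 0, -38, 0, 60, 0, 0, -38, 0, 60, 0, 0, -35, 0, 60, 0, 0, 0, 0, 60, 0, 0, 0, 0, 60]

```text
t: 7.75
tool_pos: [0.4496, 0.2062, 0.2404]
orientation: [-3.135, -0.179, -0.009]
force: [-0.3, -0.3, -1.1]
opening: 0.0598
gripper_force: 0.0
```

Run:
```python
from m import *
C={n:robot.read_camera(n) for n in("top","wrist")};pickle.dump(C,open("c3.pkl","wb"))
cv2.imwrite("pics/w3.png",cv2.resize(C["wrist"]["pixels"],(800,600)))
s=robot.read_state();print(s["t"],s["tool_pos"],s["orientation"])
for n in C:
    for k,ce,_ in comps(C[n],*RED): print(n,k,ce,plane(C[n],*ce,.045))
```

```text
7.85 [0.44756746 0.20543475 0.2364426 ] [ 3.13618072e+00  1.79396771e-01 -1.76199909e-03]
top [423, 73, 46, 38, 193] [445.5, 90.9] [ 0.79263626 -0.43124738  0.045     ]
top [457, 150, 55, 40, 690] [485.3, 168.4] [ 0.6215014  -0.51358975  0.045     ]
wrist [248, 151, 18, 23, 326] [256.6, 161.7] [0.45689266 0.20555874 0.045     ]
```

View pics/w3.png

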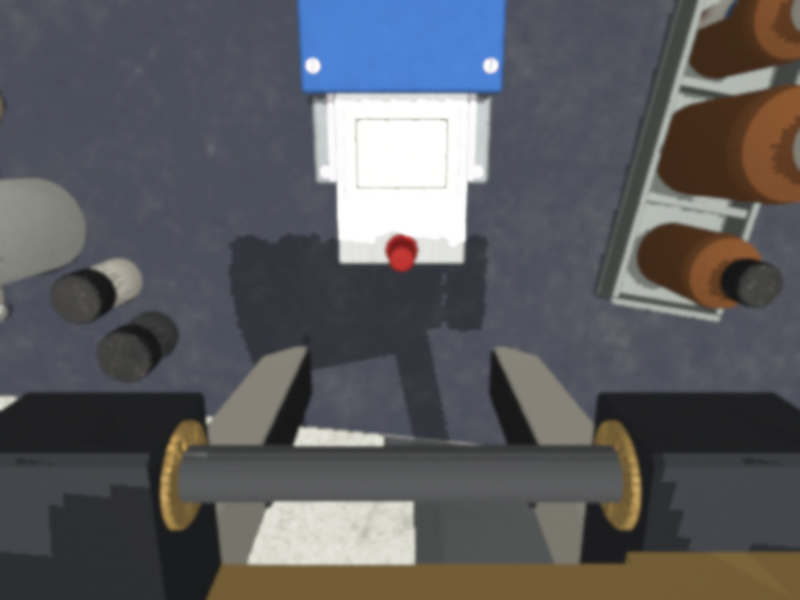

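The carriage is out and the card is uncovered. The frame centre is at (402,153), the hood's front edge is at row 92 and the knob at (401,253). I'll measure the travel with the arm settled.

```bash
cat > fr.py <<'E'
from m import *
def frame(W,near,z=.02,k=4):
    g=cv2.resize(cv2.cvtColor(W["pixels"],6),None,fx=k,fy=k,interpolation=2)
    b=cv2.adaptiveThreshold(g,255,1,1,41,8)
    best=[]
    for c in cv2.findContours(b,cv2.RETR_CCOMP,1)[0]:
        r=cv2.minAreaRect(c);p=(np.array(r[0])+.5)/k-.5
        bx=[plane(W,*((q+.5)/k-.5),z)[:2] for q in cv2.boxPoints(r)]
        a,e=np.linalg.norm(bx[1]-bx[0]),np.linalg.norm(bx[2]-bx[1])
        if 36<min(a,e)*1e3<50 and 52<max(a,e)*1e3<68 and np.hypot(*(p-near))<25:
            d=bx[1]-bx[0] if a>e else bx[2]-bx[1]
            best.append((np.mean(bx,0).round(4).tolist(),round(a*1e3,1),round(e*1e3,1),round(np.degrees(np.arctan2(d[1],d[0]))%180-90,2)))
    return best
E
python3 - <<'E'
from fr import *
W=robot.read_camera("wrist");pickle.dump(W,open("w4.pkl","wb"))
s=robot.read_state();print(s["t"],s["tool_pos"],s["orientation"],W["eye"])
for k,ce,_ in comps(W,*RED): print(k,ce,plane(W,*ce,.045))
print(frame(W,(257,98)))
b=max(comps(W,(100,120,60),(125,255,255)),key=lambda x:x[0][4])
print(b[0]); u0,v0,w,h,_=b[0]
for u in(u0+5,u0+w//2,u0+w-5): 
    v=np.flatnonzero(b[2][:,u]).max()+.5; print(plane(W,u,v,.05))
for u in(u0,u0+w): print(plane(W,u,v0+h-5,.05))
E
```

```text
7.9 [0.44713151 0.20528261 0.23563739] [ 3.13573852  0.17934294 -0.0041991 ] [0.52040456 0.21354554 0.38397877]
[248, 150, 18, 23, 328] [256.4, 160.6] [0.4569619  0.20546515 0.045     ]
[]
[189, 0, 135, 58, 7354]
[0.54702229 0.27379373 0.05      ]
[0.55444365 0.21714916 0.05      ]
[0.56025573 0.15937508 0.05      ]
[0.55036897 0.27861518 0.05      ]
[0.56461571 0.15544526 0.05      ]
```

```bash
cat > fr.py <<'E'
from m import *
def frame(W,near,z=.02,k=4):
    g=cv2.resize(cv2.cvtColor(W["pixels"],6),None,fx=k,fy=k,interpolation=2)
    b=cv2.morphologyEx(g,cv2.MORPH_BLACKHAT,np.ones((21,21)))
    u,v=np.round((np.array(near)+.5)*k).astype(int); out=[]
    def edge(du,dv):  # darkest-line crossings on rays from near the centre
        pts=[]
        for o in range(-60,61,10):
            pr=[(b[v+dv*r+du*o, u+du*r+dv*o],r) for r in range(70,260)]
            x=np.array([q[0] for q in pr],float); i=next((j for j in range(2,len(x)-2) if x[j]>25 and x[j]==x[j-2:j+8].max()),None)
            if i is None: continue
            w=x[i-2:i+3];r=70+i+(w*np.arange(-2,3)).sum()/w.sum()
            pts.append(plane(W,(u+du*r+dv*o+.5)/k-.5,(v+dv*r+du*o+.5)/k-.5,z)[:2])
        p=np.array(pts);m=np.median(p,0)
        l=cv2.fitLine(p.astype(np.float32),cv2.DIST_HUBER,0,1e-4,1e-4).ravel();return l,len(p)
    L=[edge(*d) for d in((1,0),(-1,0),(0,1),(0,-1))]
    def X(a,b): 
        s=np.linalg.solve(np.c_[a[:2],-b[:2]],b[2:]-a[2:]);return a[2:]+a[:2]*s[0]
    c=[X(L[i][0],L[j][0]) for i,j in((0,2),(0,3),(1,3),(1,2))]
    d=[np.linalg.norm(c[i]-c[i-3])*1e3 for i in range(4)]
    yaw=np.degrees([np.arctan2(*(c[1]-c[0])[::-1]),np.arctan2(*(c[2]-c[3])[::-1]),np.arctan2(*(c[2]-c[1])[::-1])-np.pi/2,np.arctan2(*(c[3]-c[0])[::-1])-np.pi/2])
    return np.mean(c,0),np.round(d,1),yaw.round(2),[n for _,n in L]
E
python3 - <<'E'
from fr import *
W=pickle.load(open("w4.pkl","rb"))
print(frame(W,(257,97)))
E
```

```text
(array([0.5187191 , 0.21298505], dtype=float32), array([125. ,  60.4,  36.6, 171.8], dtype=float32), array([   5.93, -173.29,    6.95,  -63.31], dtype=float32), [7, 9, 10, 11])
```

```bash
cat > fr.py <<'E'
from m import *
def frame(W,near,hw,hh,z=.02,k=4):
    """near: approx centre px, hw/hh: approx half width/height px of frame; image roughly aligned"""
    g=cv2.resize(cv2.cvtColor(W["pixels"],6),None,fx=k,fy=k,interpolation=2)
    b=cv2.morphologyEx(g,cv2.MORPH_BLACKHAT,np.ones((25,25))).astype(float)
    u,v=(np.array(near)+.5)*k; L=[]
    for du,dv,h,o in((1,0,hw,hh),(-1,0,hw,hh),(0,1,hh,hw),(0,-1,hh,hw)):
        p=[]
        for t in np.linspace(-.7*o*k,.7*o*k,15):
            r=np.arange((h-4)*k,(h+4)*k); x=np.round(u+du*r+dv*t).astype(int);y=np.round(v+dv*r+du*t).astype(int)
            w=b[y,x]; i=w.argmax()
            p.append(plane(W,(x[i]+.5)/k-.5,(y[i]+.5)/k-.5,z)[:2])
        L.append(cv2.fitLine(np.array(p,np.float32),cv2.DIST_HUBER,0,1e-4,1e-4).ravel().astype(float))
    def X(a,b):
        s=np.linalg.solve(np.c_[a[:2],-b[:2]],b[2:]-a[2:]);return a[2:]+a[:2]*s[0]
    c=[X(L[i],L[j]) for i,j in((0,2),(0,3),(1,3),(1,2))]
    d=[np.linalg.norm(c[i]-c[i-3])*1e3 for i in range(4)]
    a=lambda q:np.degrees(np.arctan2(q[1],q[0]))
    return np.mean(c,0).round(4),np.round(d,1),np.round([a(c[1]-c[0]),a(c[2]-c[3]),a(c[2]-c[1])-90,a(c[3]-c[0])-90],2)
E
python3 - <<'E'
from fr import *
W=pickle.load(open("w4.pkl","rb"))
print(frame(W,(256.5,97),29,22.4))
E
```

```text
(array([0.519 , 0.2127]), array([43.9, 60.5, 43.8, 59.5]), array([5.78, 7.15, 6.68, 6.59]))
```

The frame measures 43.9 x 60 mm, centred at (0.519, 0.2127), yaw 6.6°. It is 35 mm in front of the hood edge, so the carriage is fully out. Now to the stamp.

play_rows:
  deltas: [2, 34, 0, 0, 60, 2, 38, 0, 0, 60, 2, 38, 0, 0, 60, 2, 38, 0, 0, 60, 2, 38, 0, 0, 60, 2, 38, 0, 0, 60, 2, 38, 0, 0, 60, 2, 38, 0, 0, 60, 2, 38, 0, 0, 60, 2, 38, 0, 0, 60]

```text
t: 8.73
tool_pos: [0.5096, -0.1673, 0.235]
orientation: [-3.135, -0.179, 0.005]
force: [-0.0, 1.3, 0.7]
opening: 0.06
gripper_force: 0.0
```

play_rows:
  deltas: [2, 38, 0, 0, 60, 0, 38, 0, 0, 60, 0, 0, 0, 6.5, 60, 0, 0, 0, 6.5, 60, 0, 0, 0, 6.5, 60, 0, 0, 0, 6.5, 60, 0, 0, 0, 0, 60, 0, 0, 0, 0, 60, 0, 0, 0, 0, 60, 0, 0, 0, 0, 60]

```text
t: 9.57
tool_pos: [0.5211, -0.2407, 0.2368]
orientation: [-3.097, 0.526, 0.002]
force: [-0.5, -0.4, 0.4]
opening: 0.06
gripper_force: 0.0
```

Run:
```python
from m import *
W=robot.read_camera("wrist");pickle.dump(W,open("w5.pkl","wb"))
s=robot.read_state();print(s["t"],s["tool_pos"],R.from_rotvec(s["orientation"]).as_matrix().round(3).tolist(),W["eye"])
u,v=proj(W,[.567,-.2455,.02]);print(u,v)
u,v=int(u),int(v);v0=max(v-50,0);u0=u-50
cv2.imwrite("pics/w5.png",cv2.resize(W["pixels"][v0:v0+100,u0:u0+100],(600,600),interpolation=2));print(u0,v0)
```

```text
9.6167 [ 0.52122439 -0.24079977  0.23701626] [[0.944, -0.331, -0.001], [-0.331, -0.944, 0.0], [-0.001, -0.0, -1.0]] [ 0.59035233 -0.26500777  0.38429735]
245.71125487499023 123.10637778791279
195 73
```

View pics/w5.png

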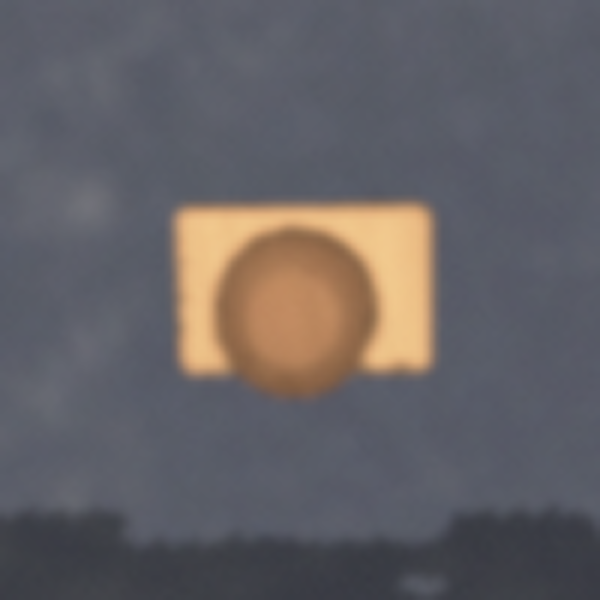

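The stamp is square in the wrist view. In crop pixels the block spans (175–433, 205–375) and the handle ball is centred at (296,312).

```bash
cat > st.py <<'E'
from m import *
def block(W,box=None,z=.017):
    b=[x for x in comps(W,*BRN) if 150<x[1][0]<350 and 60<x[1][1]<250][0]; print(b[0])
    m=b[2];u0,v0,w,h,_=b[0]
    pts=lambda us:[plane(W,u,np.flatnonzero(m[:,u]).min()-.5,z)[:2] for u in us]
    top=np.array(pts(range(u0+4,u0+w-4)));d=np.polyfit(top[:,0],top[:,1],1) if np.ptp(top[:,0])>np.ptp(top[:,1]) else np.polyfit(top[:,1],top[:,0],1)
    p=top[-1]-top[0]; l=cv2.fitLine(top.astype(np.float32),cv2.DIST_HUBER,0,1e-4,1e-4).ravel()
    return np.degrees(np.arctan2(l[1],l[0]))%180-90,(u0,v0,w,h)
E
python3 - <<'E'
from st import *
W=pickle.load(open("w5.pkl","rb"));T=pickle.load(open("c0.pkl","rb"))["top"]
f=lambda x,y:(195+(x+.5)/6-.5,73+(y+.5)/6-.5)
c=[plane(W,*f(*p),.017)[:2] for p in((175,204),(434,204),(434,375),(177,375))]
print("cen",np.mean(c,0),[np.linalg.norm(c[i]-c[i-3])*1e3 for i in range(4)])
print(block(W))
print("ball",two(ray(W,*f(296,312)),ray(T,364.6,190.4)))
s=pickle.load
q=robot.read_state();M=R.from_rotvec(q["orientation"]).as_matrix()
for z,p in((.017,np.mean(c,0)),): print("tool delta mm",(M.T@(np.r_[p,.055]-q["tool_pos"])*1e3).round(1))
E
```

```text
cen [ 0.56899871 -0.2457925 ] [np.float64(45.35821042786837), np.float64(29.783326032142394), np.float64(45.99286944966898), np.float64(29.78406043072491)]
[225, 107, 42, 32, 1202]
(np.float32(-18.311684), (225, 107, 42, 32))
ball (array([ 0.56874863, -0.24591669,  0.06306409]), np.float64(0.0006423619967832383))
tool delta mm [ 46.9 -11.1 182. ]
```

play_rows:
  deltas: [24, -6, 0, 0, 60, 23, -5, 0, 0, 60, 0, 0, 30, 0, 60, 0, 0, 35, 0, 60, 0, 0, 35, 0, 60, 0, 0, 30, 0, 60, 0, 0, 25, 0, 60, 0, 0, 15, 0, 60, 0, 0, 12, 0, 60, 0, 0, 0, 0, 60]

```text
t: 10.45
tool_pos: [0.5676, -0.2452, 0.0523]
orientation: [-3.095, 0.529, 0.007]
force: [-0.3, 0.7, -0.4]
opening: 0.0596
gripper_force: 0.0
```

play_rows:
  deltas: [0, 0, 0, 0, 60, 0, 0, 0, 0, 10, 0, 0, 0, 0, 10, 0, 0, 0, 0, 10, 0, 0, 0, 0, 10, 0, 0, 0, 0, 10, 0, 0, 0, 0, 10, 0, 0, 0, 0, 10, 0, 0, 0, 0, 10, 0, 0, 0, 0, 10]
  newtons: 25

```text
t: 11.28
tool_pos: [0.5696, -0.2463, 0.0558]
orientation: [3.096, -0.531, 0.001]
force: [-0.4, 0.3, 2.4]
opening: 0.0244
gripper_force: 25.0
```

play_rows:
  deltas: [0, 0, -5, 0, 10, 0, 0, -15, 0, 10, 0, 0, -25, 0, 10, 0, 0, -30, 0, 10, 0, 0, -30, 0, 10, 0, 0, -30, 0, 10, 0, 0, -30, 0, 10, 0, 0, -25, 0, 10, 0, 0, -10, 0, 10, 0, 0, 0, 0, 10]

```text
t: 12.12
tool_pos: [0.5707, -0.247, 0.259]
orientation: [3.095, -0.531, 0.008]
force: [0.4, -0.0, -0.1]
opening: 0.0242
gripper_force: 25.0
```

Run:
```python
from m import *
C={n:robot.read_camera(n) for n in("wrist","side")};W=C["wrist"];pickle.dump(C,open("w6.pkl","wb"))
s=robot.read_state();print(s["t"],s["tool_pos"],s["opening"],s["gripper_force"],R.from_rotvec(s["orientation"]).as_matrix().round(3).tolist())
a=cv2.resize(W["pixels"],(512,384));S=C["side"];u,v=proj(S,s["tool_pos"]).astype(int)
b=cv2.resize(S["pixels"][v-40:v+56,u-36:u+36],(288,384),interpolation=2);print(u-36,v-40)
cv2.imwrite("pics/w6.png",np.hstack([a,b]))
```

```text
12.2167 [ 0.56901342 -0.24612297  0.25409364] 0.024149974748233556 24.999865702120587 [[0.943, -0.333, -0.001], [-0.333, -0.943, 0.001], [-0.001, -0.0, -1.0]]
238 101
```

View pics/w6.png

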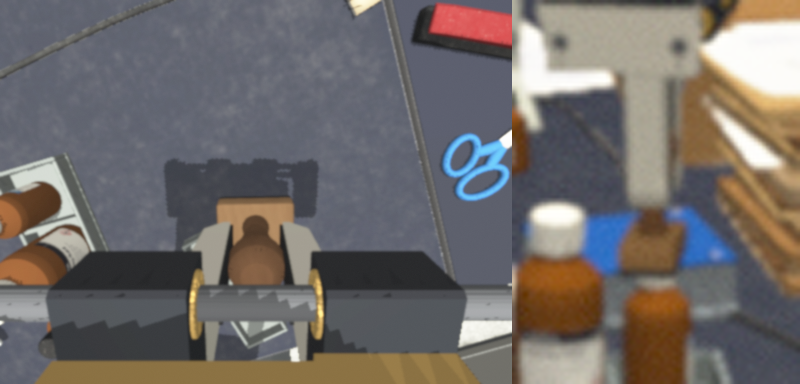

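The stamp is held and upright, with the block's front edge level at row about 199 of the wrist half. It is at z=0.254, so the underside is at about 0.198, well above the bottles. Now I'll turn it and carry it over.

play_rows:
  deltas: [0, 0, 0, -5, 10, 0, 0, 0, -6, 10, 0, 0, 0, -6, 10, 0, 0, 0, -6, 10, 0, 0, 0, -3, 10, 0, -15, 0, 0, 10, 0, -25, 0, 0, 10, 0, -30, 0, 0, 10, 0, -30, 0, 0, 10, 0, -30, 0, 0, 10]

```text
t: 13.05
tool_pos: [0.553, -0.115, 0.2527]
orientation: [-3.135, -0.176, 0.006]
force: [0.8, 0.3, -0.4]
opening: 0.0242
gripper_force: 25.0
```

play_rows:
  deltas: [0, -30, 0, 0, 10, 0, -30, 0, 0, 10, 0, -30, 0, 0, 10, 0, -30, 0, 0, 10, 0, -30, 0, 0, 10, 0, -30, 0, 0, 10, 0, -30, 0, 0, 10, 0, -30, 0, 0, 10, 0, -30, 0, 0, 10, 0, -30, 0, 0, 10]

```text
t: 13.88
tool_pos: [0.5183, 0.1827, 0.253]
orientation: [3.136, 0.177, -0.006]
force: [0.2, -0.6, -0.3]
opening: 0.0242
gripper_force: 25.0
```

play_rows:
  deltas: [1, -20, 0, 0, 10, 1, -10, 0, 0, 10, 1, -1, 0, 0, 10, 0, 0, 0, 0, 10, 0, 0, 0, 0, 10, 0, 0, 0, 0, 10, 0, 0, 0, 0, 10, 0, 0, 0, 0, 10, 0, 0, 0, 0, 10]

```text
t: 14.63
tool_pos: [0.52, 0.2114, 0.2556]
orientation: [-3.137, -0.178, -0.0]
force: [-0.2, 0.8, -0.8]
opening: 0.0243
gripper_force: 25.0
```

Run:
```python
from m import *
C={n:robot.read_camera(n) for n in("wrist","side","top")};W=C["wrist"];pickle.dump(C,open("w7.pkl","wb"))
s=robot.read_state();M=R.from_rotvec(s["orientation"]).as_matrix();print(s["t"],s["tool_pos"],s["opening"],s["gripper_force"],M.round(4).tolist(),np.degrees(np.arctan2(M[1,0],M[0,0])))
print("delta",(M.T@(np.array([.519,.2127,.0858])-s["tool_pos"])*1e3).round(1))
P=lambda *o:proj(W,s["tool_pos"]+M@np.array(o))
print("expected block top-front corners px",P(.014,-.022,.0388),P(.014,.022,.0388),"bottom",P(.014,-.022,.0558),P(.014,.022,.0558))
cv2.imwrite("pics/w7.png",cv2.resize(W["pixels"][60:240,136:376],(800,600),interpolation=2))
```

```text
14.7833 [0.5198848  0.21183127 0.25552573] 0.024496296004503346 24.999849539017305 [[0.9935, 0.1136, 0.0001], [0.1136, -0.9935, 0.0001], [0.0001, -0.0, -1.0]] 6.520807922638861
delta [ -0.8  -1.  169.7]
expected block top-front corners px [216.12076038 202.22038704] [292.7010401  202.21408293] bottom [219.18715837 193.95331727] [289.83671364 193.94857507]
```

View pics/w7.png

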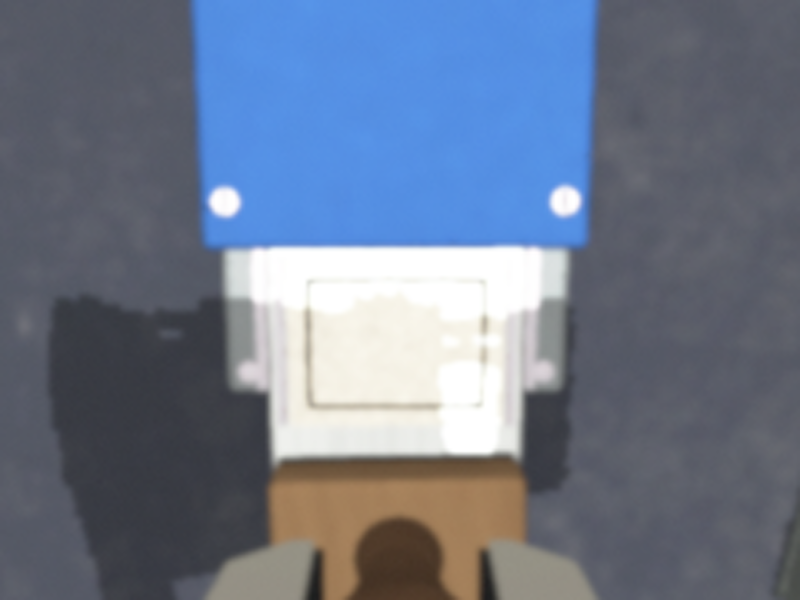

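The stamp hangs square. The block's front corners are at (270,480) and (525,480), and the printed frame is at (308–486, 281–407), clear ahead of it. I'll descend.

play_rows:
  deltas: [0, -1, 15, 0, 10, 0, 0, 25, 0, 10, 0, 0, 30, 0, 10, 0, 0, 30, 0, 10, 0, 0, 25, 0, 10, 0, 0, 15, 0, 10, 0, 0, 10, 0, 10, 0, 0, 0, 0, 10, 0, 0, 0, 0, 10, 0, 0, 0, 0, 10]

```text
t: 15.62
tool_pos: [0.5208, 0.2134, 0.1071]
orientation: [-3.136, -0.179, -0.004]
force: [-0.0, 0.4, -1.1]
opening: 0.0246
gripper_force: 25.0
```

play_rows:
  deltas: [0, 0, 4, 0, 10, 0, 0, 4, 0, 10, 0, 0, 4, 0, 10, 0, 0, 4, 0, 10, 0, 0, 2, 0, 10, 0, 0, 0, 0, 10, 0, 0, 0, 0, 10, 0, 0, 0, 0, 10, 0, 0, 0, 0, 10, 0, 0, 0, 0, 10]

```text
t: 16.45
tool_pos: [0.5199, 0.2131, 0.0877]
orientation: [-3.136, -0.179, -0.001]
force: [0.2, -0.1, -0.3]
opening: 0.0244
gripper_force: 25.0
```

Run:
```python
from m import *
C={n:robot.read_camera(n) for n in("wrist","side","top")};W=C["wrist"];pickle.dump(C,open("w8.pkl","wb"))
s=robot.read_state();M=R.from_rotvec(s["orientation"]).as_matrix();print(s["t"],s["tool_pos"],s["opening"],s["gripper_force"],np.degrees(np.arctan2(M[1,0],M[0,0])))
P=lambda *o:proj(W,s["tool_pos"]+M@np.array(o)).round(1)
print("block",P(.0133,-.022,.0388),P(.0133,.022,.0388),P(.0133,-.022,.0558),P(.0133,.022,.0558))
a=np.radians(6.6);X=np.array([np.cos(a),np.sin(a),0]);Y=np.array([-X[1],X[0],0]);c=np.array([.519,.2127,.02])
print("frame far corners",proj(W,c+.022*X+.03*Y),proj(W,c+.022*X-.03*Y))
cv2.imwrite("pics/w8.png",cv2.resize(W["pixels"][120:240,176:336],(800,600),interpolation=2))
```

```text
16.6 [0.51977804 0.21309255 0.08758416] 0.02410114055194606 24.9998318759026 6.544990858517784
block [216.9 203.3] [293.4 203.4] [219.9 195. ] [290.5 195. ]
frame far corners [209.60935886 178.30856449] [301.78699611 178.28370289]
```

View pics/w8.png

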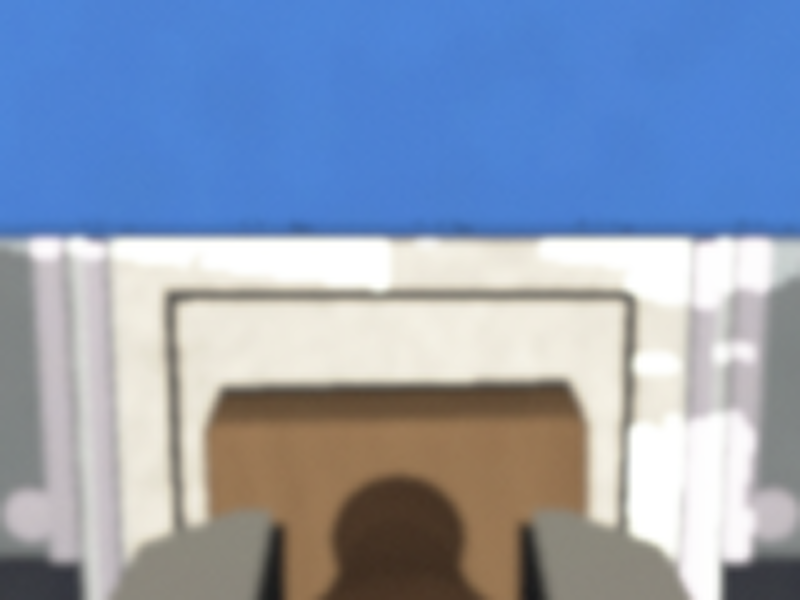

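The block is inside the frame and nearly centred. Block front corners are (222,388) and (570,382); the frame's far line runs (172–632, 295). It needs a trim of about 0.9 mm forward, 0.5 mm right, 0.8° and 1.5 mm down.

play_rows:
  deltas: [0.5, 0.3, 0.8, 0.4, 10, 0.4, 0.2, 0.7, 0.4, 10, 0, 0, 0, 0, 10, 0, 0, 0, 0, 10, 0, 0, 0, 0, 10, 0, 0, 0, 0, 10, 0, 0, 0, 0, 10, 0, 0, 0, 0, 10, 0, 0, 0, 0, 10, 0, 0, 0, 0, 10]

```text
t: 17.43
tool_pos: [0.5207, 0.2126, 0.086]
orientation: [3.138, 0.157, 0.0]
force: [0.2, 0.1, -0.4]
opening: 0.0245
gripper_force: 25.0
```

Run:
```python
from m import *
W=robot.read_camera("wrist");T=robot.read_camera("top")
s=robot.read_state();print(s["t"],s["tool_pos"],s["gripper_force"],s["force"],abs(s["dq"]).max())
cv2.imwrite("pics/w9.png",np.hstack([cv2.resize(W["pixels"][145:235,196:316],(480,360),interpolation=2),cv2.resize(T["pixels"][120:300,100:260],(320,360))]))
```

```text
17.5333 [0.52061386 0.2126594  0.08594011] 24.999882843112573 [-0.23311888 -0.2334165  -0.61194558] 0.0011518862327035834
```

View pics/w9.png

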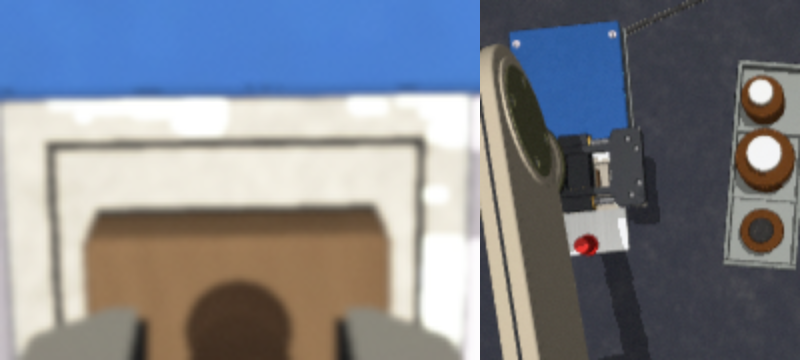

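The frame line and the block edge now have the same slope, about 1.1° and 1.0°. Their midlines coincide at roughly column 237–238. The knob is still out, and the bottles stand undisturbed.

```bash
python3 -c "
from plant import robot
print(robot.close_job())"
```

```text
the job is handed in; nothing more can be done
None
```

I handed the job in with the carriage pulled out to its stop and the gripper holding the stamp still and upright about 1 cm above the card. It is centred in the frame to about 1 mm and square to about 0.1° by the wrist camera; the bottles and rack look undisturbed, and no verdict was returned.

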